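# Descale the tap parts in the push-and-turn jar

### The arm

A 6-joint arm with a two-finger parallel gripper is mounted at the origin on the work surface; the furniture and walls round the work are solid. World frame = base frame: x ahead of the robot, y to its left, z up, the work surface at z = 0. Lengths are in m, angles in rad, forces in N, time in s.
With the tool pointing down it reaches from about 0.25 to 0.725 m from the base axis. Payload 4 kg.
Tool frame: the origin (TCP) lies midway between the tips of the shut fingers; the grasp point (between the pads) lies 19 mm behind it; z points along the fingers, y is the line along which they close (so a half turn about z gives the same grasp; the last joint's range is limited). The gripper opens to 85 mm and grips with 20 to 120 N. Pads are 22 mm wide; open, the fingers measure 114 mm over their backs; the gripper's body (76 mm by 85 mm) begins 54 mm behind the grasp point. The pads swing forward as they close: fully open they stand 13 mm farther back than shut.
Start: joints at [-1.342, 0.241, 0.005, 1.335, 0, 1.571], TCP at [0.113, -0.487, 0.231] pointing down, gripper open.
Joint ranges: [-2.72, 2.72], [-1.05, 1.87], [-1.09, 1.28], [-1.99, 2.15], [-1.42, 1.44], [-3.14, 3.14]. Speed limits (rad/s): [2.79, 2.79, 3.14, 3.14, 3.14, 3.14].

### API

Orientations are given as a unit quaternion [x, y, z, w].
In Python, from workcell import monitor, vision, job gives the robot as it stands.
- The arm moves only by the tool move_arm, never from a script. Its argument "moves" is a list that holds one entry, the list of rows, each a list of 5 numbers: the shift along the world's x, y, z in m, then the turn about the world's z in degrees, then the opening in per cent of the stroke, from 0 (shut) to 100 (fully open). In form: [[[x, y, z, turn, gripper], ...]]. A call has 1 to 5 rows; each row is the pose to reach, as a shift and turn from the pose commanded when the call began; what a row does not reach only later rows make up. A row lasts 1/8 s, in which the tool goes at most 62.5 mm and 10.7 degrees, less where a joint would pass 70% of its speed; a pose out of reach is approached as far as the arm can. A call with a gripper value outside its range is refused whole. The fingers move at their own pace and stop on an object; the grip force is fixed at half the most. Time passes only in rows, so rows that repeat a pose let the fingers close. It gives the time, the measured TCP pose, the force, the opening and the grip force at its end, in the units of the state.
- monitor.get_obs(): the state, without advancing time (a new reading comes with each control period).
- vision.camera(name): name is "side" or "top"; returns a dict with "color" (480x640x3 uint8, red, green, blue), "camera_matrix" (3x3 intrinsics, pixels), "k1" (the pictures are not rectified: a ray, as slopes to the right and down, at radius r is drawn at 1 + k1 r^2 times it, then the intrinsics apply), "eye" and "attitude" of the camera in the world. Camera axes: x right, y up, looking along -z (the intrinsics and any distortion apply to the point x, -y, -z); pixel columns grow to the right and rows downward; lengths in m; the calibration is good to about 2 mm. A picture is of the moment at which its call begins. There is no depth.
- job.job_done(): hands the job in; it is judged then, once.
The state is a dict: "clock": time; "joint_pos": joint angles; "joint_vel": joint speeds; "tau": joint torques, N m; "eef_pos": TCP position; "tool_rot": TCP orientation; "ft_force": force on the tool from outside, world axes, zero at the start; "ft_torque": the same for the moment, N m; "grip_width": finger opening in m; "grasp_force": force on a finger pad.
Only numpy, scipy, OpenCV 4.12 (cv2) and the standard library are available. Lean on these libraries where they do the work, as an engineer would, in place of code of your own. Each camera call takes 0.05 s, during which the arm holds its last target. There are 200 camera calls.

### The job

Descale the tap parts: put every white ring nut, red elbow and brass aerator lying on the bench into the wire basket, open the descaler jar (push its safety cap down firmly while turning it anticlockwise; never force it) and dip the basket upright into the jar with its whole rim below the mouth for a good three seconds. Then stand the basket, parts still in it, back in the drip tray, and put the cap back on and lock it. Leave the rubber ring and the roll of tape where they lie.

Things in the scene. Friction and masses are not known exactly. Their poses are not given: they have to be found in the camera images.
- jar: White descaler jar, 124 mm across, fixed to the bench by a black rubber collar. Origin: centre of its underside, z up. Inner floor at z = 14 mm, shoulder at 84 mm, mouth at 108 mm. Does not move. The bench in front of it is free; two clamps with red handles are fixed at x = 0.50 to 0.67 m, y > -0.10 m (world).
- jar_mouth (a point): Centre of the jar's mouth, 108 mm above the jar's origin. The mouth is 86 mm across inside, the neck 94 mm outside.
- jar_lug (a point): Top of one of four equal lugs round the neck, at the jar's +x, +y, -x and -y sides, each 36 degrees wide, reaching 56 mm from the axis, top 102 mm above the jar's origin. Under each is a notch behind an undercut tooth 4 mm deep, in which a cap tab is caught, and at the clockwise end a stop.
- seal (a joint): Sprung black seal ring on the rim, compression in m: -0.004 free (its top 119 mm above the jar's origin), 0 under the locked cap, 0.0065 fully pressed. It pushes up with 6 N at 0, 12 N at 0.004 and 16 N fully pressed.
- cap: Red push-and-turn cap, 124 mm across, 32 mm high without its bar, 90 g. Origin: centre of its lower edge, z up. Locked: origin 88 mm above the jar's, axes along the jar's within 3 degrees (any quarter turn is alike). To open: first press it down 4.5 to 6.5 mm, then keep it down and turn 45 degrees (30 to 60) anticlockwise seen from above, lift straight up.
- cap_bar (a point): Middle of the straight grip bar on the cap, 45 mm above the cap's origin. The bar runs along the cap's x axis: 74 mm long, 18 mm wide, from 32 to 56 mm above the cap's origin.
- cap_tab (a point): One of the four tabs inside the cap's skirt, at its +x, +y, -x and -y sides, 13 degrees wide, 2 to 9 mm above its lower edge. To close: lower the level cap, centred within 2 mm and its tabs midway between lugs (45 degrees), press until its origin is 82 to 83 mm above the jar's, turn 45 degrees clockwise (a stop follows 3 degrees later), let go: it locks at 88 mm; unlocked it stands 91 mm high.
- basket: Round wire dip basket, 66 mm across outside, 62 inside, 56 mm high, about 140 g. Origin: centre of its underside, z up. Floor 3 mm thick. Handle on its +x side: a wire 35 mm from the axis rises to z = 108 mm and then leans outwards to the grip tab.
- basket_grip (a point): Centre of the basket's black upright grip tab, at x = 55 mm, y = 0, z = 137 mm in the basket's frame: 11 mm along x, 22 mm along y, 38 mm high.
- basket_rim (a point): Centre of the basket's open top, 56 mm above its origin.
- tray: Steel drip tray fixed to the bench, 156 mm (x) by 136 mm (y), edge 14 mm high, floor 4 mm above the bench. Origin: centre of its underside. The basket stands in it at the start. Does not move.
- ring_nut_1: White ring nut, 42 mm over the ring (44 over its ribs), 14 mm high, lying flat; origin: centre of its underside. A tap part; may be absent.
- ring_nut_2: White ring nut, 42 mm over the ring (44 over its ribs), 14 mm high, lying flat; origin: centre of its underside. A tap part; may be absent.
- red_elbow: Red bent hose fitting, 30 mm (x) by 44 mm (y), 17 mm high; origin: centre of its underside; best gripped across its x. A tap part; may be absent.
- aerator_1: Brass tap aerator, a round piece 24 mm across and 18 mm high, standing up; origin: centre of its underside, z along its axis. A tap part; may be absent.
- aerator_2: Brass tap aerator, a round piece 24 mm across and 18 mm high, standing up; origin: centre of its underside, z along its axis. A tap part; may be absent.
- rubber_ring: Black rubber O-ring, 34 mm across, 5 mm thick, lying on the bench; stays out of the basket, where it is.
- yellow_tape: Yellow roll of tape, 86 mm across, 25 mm high; leave alone.

How it is judged:
By the outcome, as a careful person would: the job done as asked, in the order asked, and still so for the second after the job is handed in, with the robot touching nothing.
Of ring_nut_1, ring_nut_2, red_elbow, aerator_1, aerator_2 only 2 to 4 are there at a start; the rules pass over those that are not, and their reading is None.
At some moment in a run one of ring_nut_1, ring_nut_2, red_elbow, aerator_1, aerator_2, cap may be knocked a few centimetres aside while the robot is not near it.
It also fails if it takes over 210 s, if anything falls off the work surface, if the arm or the gripper's body presses on something with over 40 N, if the wrist force passes 120 N, or if a joint passes its speed limit or range.

## Working session

There is one attempt and no reset: what is moved stays moved. The work goes in short steps, Python scripts to look and compute and a tool call to move; the robot and the scene stay as the last step left them, time stands still between calls to the robot, and variables do not carry over. Pictures are saved under pics/ and viewed, at most 14 in all, crops included, and the job is handed in when it is done.

Besides the shell and the picture viewer there is one more tool, called after ">>>" in YAML: its name, and indented under it one key for each argument. move_arm: Moves the arm, as the interface text tells. Its arguments: {"type":"object","properties":{"moves":{"type":"array","items":{"type":"array","items":{"type":"array","items":{"type":"number"}}}}},"required":["moves"]}

```bash
mkdir -p pics
cat > h.py <<'E'
import numpy as np, cv2
from scipy.spatial.transform import Rotation as R
from workcell import monitor, vision, job
def cam(n):
    c=vision.camera(n); c['bgr']=np.ascontiguousarray(c['color'][:,:,::-1]); return c
def rot(c):
    a=np.array(c['attitude'],float)
    return a if a.shape==(3,3) else R.from_quat(a).as_matrix()
def ray(c,u,v):
    K=np.array(c['camera_matrix']); k=c['k1']
    d=np.array([(u-K[0,2])/K[0,0],(v-K[1,2])/K[1,1]]); s=d.copy()
    for _ in range(20): s=d/(1+k*(s@s))
    return np.array(c['eye']),rot(c)@np.array([s[0],-s[1],-1.])
def onz(c,u,v,z):
    e,d=ray(c,u,v); return e+d*(z-e[2])/d[2]
def proj(c,p):
    K=np.array(c['camera_matrix']); q=rot(c).T@(np.array(p)-c['eye'])
    s=np.array([q[0],-q[1]])/-q[2]; s=s*(1+c['k1']*(s@s))
    return K[0,0]*s[0]+K[0,2],K[1,1]*s[1]+K[1,2]
def tri(c1,p1,c2,p2):
    a,d=ray(c1,*p1); b,e=ray(c2,*p2)
    t=np.linalg.lstsq(np.stack([d,-e],1),b-a,rcond=None)[0]
    return (a+d*t[0]+b+e*t[1])/2, np.linalg.norm(a+d*t[0]-b-e*t[1])
E
python3 - <<'E'
from h import *
for n in('top','side'):
    c=cam(n); cv2.imwrite(f'pics/{n}0.png',c['bgr']); print(n,c['camera_matrix'],c['k1'],c['eye'],c['attitude'])
o=monitor.get_obs(); print({k:np.round(v,3) for k,v in o.items()})
E
```

```text
top [[589.6047605    0.         329.64078775]
 [  0.         589.6047605  246.05185854]
 [  0.           0.           1.        ]] 0.051109079231053164 [ 0.37678581 -0.14814621  1.39616644] [-0.03694043  0.03323476  0.70969242 -0.70275709]
side [[596.22580732   0.         307.74972395]
 [  0.         596.22580732 241.16048475]
 [  0.           0.           1.        ]] -0.03956698024498624 [0.06400403 0.62756686 0.77843278] [-0.11747456  0.43470219  0.86718501 -0.21265909]
{'clock': np.float64(0.1), 'joint_pos': array([-1.342,  0.241,  0.004,  1.335,  0.   ,  1.571]), 'joint_vel': array([-0.001, -0.001,  0.002, -0.002,  0.002,  0.   ]), 'tau': array([ 2.0000e-03, -3.7314e+01,  2.5301e+01,  1.1000e-02,  0.0000e+00,
        0.0000e+00]), 'eef_pos': array([ 0.113, -0.486,  0.231]), 'tool_rot': array([ 0.993,  0.114, -0.   , -0.001]), 'ft_force': array([-0.339, -0.318,  1.071]), 'ft_torque': array([0.018, 0.015, 0.071]), 'grasp_force': np.float64(0.0), 'grip_width': np.float64(0.085)}
```

View pics/top0.png

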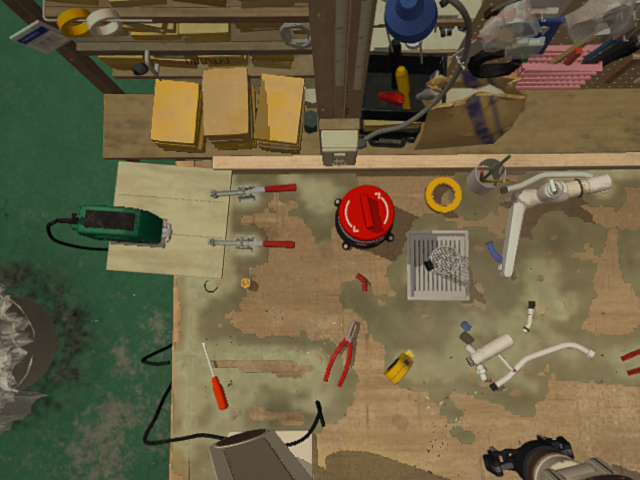

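View pics/side0.png

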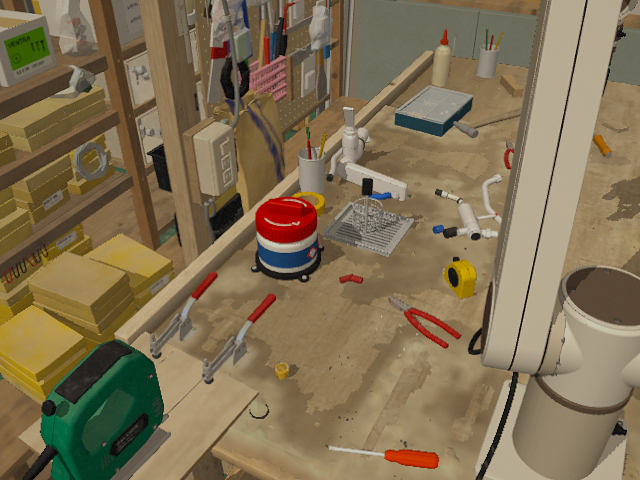

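Run:
```python
from h import *
t=cv2.imread('pics/top0.png'); s=cv2.imread('pics/side0.png')
cv2.imwrite('pics/t1.png',cv2.resize(t[155:320,325:525],None,fx=3.6,fy=3.6,interpolation=cv2.INTER_CUBIC))
cv2.imwrite('pics/s1.png',cv2.resize(s[150:310,230:430],None,fx=3.6,fy=3.6,interpolation=cv2.INTER_CUBIC))
class C(dict):pass
import json
c=vision.camera('top')
for n,u,v,z in [('cap',365,211,.12),('elbow',363,282,.01),('aer',246,284,.012),('tray tl',406,233,.014),('tray br',470,300,.014),('base',250,455,0),('nut?',484,373,.0),('rubber',211,285,.003),('tape',443,195,.012)]: print(n,onz(c,u,v,z).round(3))
```

```text
cap [ 0.58 -0.22  0.12]
elbow [ 0.429 -0.219  0.01 ]
aer [0.427 0.055 0.012]
tray tl [ 0.544 -0.322  0.014]
tray br [ 0.385 -0.467  0.014]
base [0.038 0.045 0.   ]
nut? [ 0.217 -0.496  0.   ]
rubber [0.426 0.139 0.003]
tape [ 0.634 -0.412  0.012]
```

View pics/t1.png

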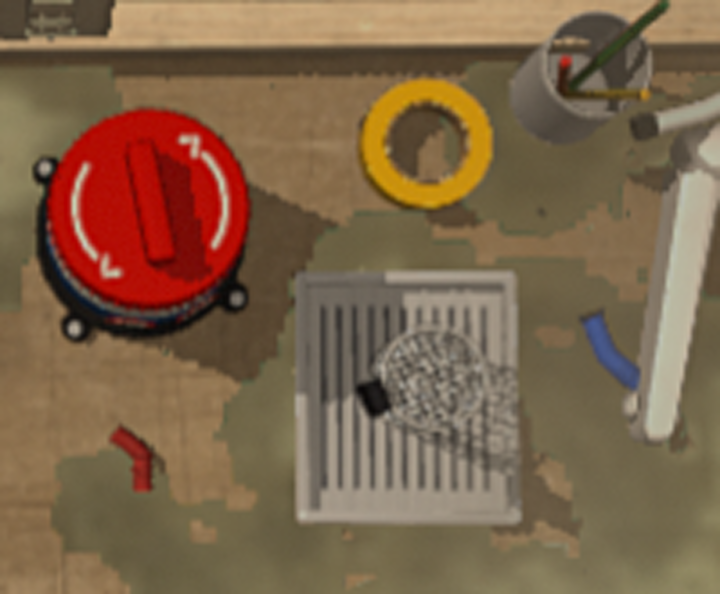

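View pics/s1.png

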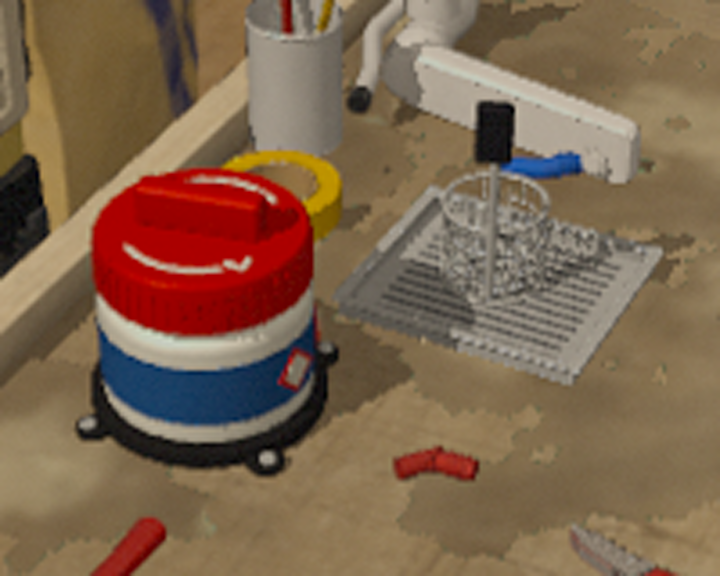

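```bash
cat >> h.py <<'E'
def blobs(m,amin=20):
    m=cv2.morphologyEx(m.astype(np.uint8)*255,cv2.MORPH_CLOSE,np.ones((3,3)))
    return [k for k in cv2.findContours(m,cv2.RETR_EXTERNAL,cv2.CHAIN_APPROX_NONE)[0] if cv2.contourArea(k)>=amin]
def hsv(c): return [x.astype(int) for x in cv2.split(cv2.cvtColor(c['bgr'],cv2.COLOR_BGR2HSV))]
def near(c,ks,p):
    q=np.array(proj(c,p)); return min(ks,key=lambda k:np.linalg.norm(k.reshape(-1,2).mean(0)-q))
def ctr(k):
    M=cv2.moments(k); return np.array([M['m10']/M['m00'],M['m01']/M['m00']])
def red(c): h,s,v=hsv(c); return ((h<8)|(h>172))&(s>150)&(v>60)
def brass(c): h,s,v=hsv(c); return (h>14)&(h<30)&(s>120)&(v>120)
def black(c): return (hsv(c)[2]<55)
E
python3 - <<'E'
from h import *
T,S=cam('top'),cam('side')
a,b=near(T,blobs(red(T)),(.429,-.219,.01)),near(S,blobs(red(S)),(.429,-.219,.01))
print('elbow',tri(T,ctr(a),S,ctr(b)),onz(T,*ctr(a),.009), cv2.contourArea(a))
w=np.array([onz(T,u,v,.012)[:2] for u,v in a.reshape(-1,2)],np.float32)*1000
print(cv2.minAreaRect(w))
a,b=near(T,blobs(brass(T)),(.427,.055,.01)),near(S,blobs(brass(S)),(.427,.055,.01))
print('aer',tri(T,ctr(a),S,ctr(b)),onz(T,*ctr(a),.012),cv2.boundingRect(a),cv2.boundingRect(b))
a=near(T,blobs(black(T),15),(.47,-.375,.14)); b=near(S,blobs(black(S),15),(.47,-.375,.14))
print('tab',tri(T,ctr(a),S,ctr(b)),cv2.boundingRect(a),cv2.boundingRect(b))
k=near(T,blobs(red(T),400),(.58,-.22,.12)); w=np.array([onz(T,u,v,.12)[:2] for u,v in k.reshape(-1,2)],np.float32)*1000
print('cap',cv2.minEnclosingCircle(w),cv2.fitEllipse(w))
q=[onz(T,325+x/3.6,155+y/3.6,.144) for x,y in((128,143),(152,138),(172,258),(150,263))]
q=np.array(q);print('bar',q.round(4),q.mean(0)); d=(q[0]+q[1]-q[2]-q[3])/2; print(np.linalg.norm(d),np.degrees(np.arctan2(d[1],d[0])))
# basket rim in crop ~ (435,383) r 55
for x,y in((435,328),(435,385),(380,385),(490,385)): print(onz(T,325+x/3.6,155+y/3.6,.06).round(3))
for x,y in((297,272),(517,272),(520,523),(297,522)): print('tray',onz(T,325+x/3.6,155+y/3.6,.014).round(3))
# jar collar bolts
E
```

```text
elbow (array([ 0.43158462, -0.21719032,  0.00459421]), np.float64(0.0024991815448287204)) [ 0.43026233 -0.21745366  0.009     ] 76.0
((430.28558349609375, -217.55433654785156), (42.722869873046875, 18.36063003540039), 24.008878707885742)
aer (array([0.43264177, 0.05862977, 0.00982087]), np.float64(0.0030312290791060558)) [0.43120024 0.05761109 0.012     ] (241, 277, 10, 12) (275, 362, 14, 18)
tab (array([ 0.46105793, -0.35144797,  0.13909097]), np.float64(0.002881324942419929)) (424, 260, 9, 11) (362, 178, 11, 18)
cap ((576.318115234375, -221.64683532714844), 62.26799774169922) ((576.5733642578125, -221.8699951171875), (121.35127258300781, 121.9245834350586), 45.59881591796875)
bar [[ 0.6118 -0.2097  0.144 ]
 [ 0.6147 -0.2241  0.144 ]
 [ 0.5423 -0.2349  0.144 ]
 [ 0.5394 -0.2218  0.144 ]] [ 0.57706729 -0.22261414  0.144     ]
0.07329097015545019 8.94208004710207
[ 0.507 -0.406  0.06 ]
[ 0.471 -0.405  0.06 ]
[ 0.471 -0.37   0.06 ]
[ 0.471 -0.439  0.06 ]
tray [ 0.549 -0.325  0.014]
tray [ 0.548 -0.469  0.014]
tray [ 0.385 -0.465  0.014]
tray [ 0.386 -0.322  0.014]
```

>>> move_arm:
  moves:
    - [[0.05,0.037,0,3,70],[0.1,0.08,0,6,70],[0.15,0.12,0,11,70],[0.2,0.16,0,11,70],[0.24,0.2,-0.03,11,70]]

```text
clock: 0.88
eef_pos: [0.3517, -0.2914, 0.2061]
tool_rot: [0.978, 0.209, 0.002, 0.002]
ft_force: [1.3, -0.8, -0.0]
grip_width: 0.0597
grasp_force: 0.0
```

>>> move_arm:
  moves:
    - [[0.04,0.035,-0.04,0,70],[0.077,0.07,-0.08,0,70],[0.077,0.07,-0.11,0,70],[0.077,0.07,-0.11,0,70],[0.077,0.07,-0.11,0,70]]

```text
clock: 1.5
eef_pos: [0.426, -0.2222, 0.0955]
tool_rot: [0.978, 0.209, 0.0, 0.0]
ft_force: [0.4, -0.1, 0.4]
grip_width: 0.06
grasp_force: 0.0
```

>>> move_arm:
  moves:
    - [[0,0,-0.04,0,70],[0,0,-0.08,0,70],[0,0,-0.086,0,70],[0,0,-0.086,0,70]]

```text
clock: 2.0
eef_pos: [0.4265, -0.2227, 0.0099]
tool_rot: [0.978, 0.208, 0.001, 0.001]
ft_force: [-0.1, 0.4, 0.9]
grip_width: 0.0598
grasp_force: 0.0
```

Run:
```python
from h import *
T,S=cam('top'),cam('side')
o=monitor.get_obs(); print(o['eef_pos'].round(4),np.round(o['ft_force'],1))
u,v=map(int,proj(T,o['eef_pos']));p=T['bgr'][v-40:v+40,u-50:u+50]
u,v=map(int,proj(S,o['eef_pos']));q=S['bgr'][v-50:v+30,u-50:u+50]
cv2.imwrite('pics/g1.png',cv2.resize(np.hstack([p,q]),None,fx=4,fy=4))
```

```text
[ 0.4273 -0.2228  0.0105] [0.3 0.  0.3]
```

View pics/g1.png

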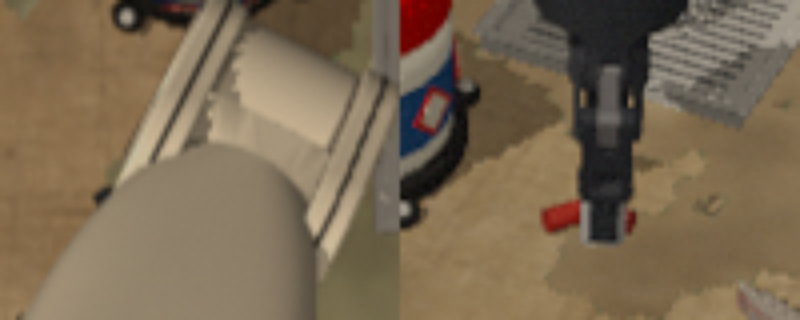

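>>> move_arm:
  moves:
    - [[0.005,0.006,-0.006,0,70],[0.005,0.006,-0.006,0,0],[0.005,0.006,-0.006,0,0],[0.005,0.006,-0.006,0,0],[0.005,0.006,-0.006,0,0]]

```text
clock: 2.72
eef_pos: [0.4307, -0.2152, 0.0029]
tool_rot: [0.978, 0.209, 0.0, -0.0]
ft_force: [-1.0, 2.2, 5.0]
grip_width: 0.018
grasp_force: 58.7
```

>>> move_arm:
  moves:
    - [[0,0,0.06,0,0],[0,0,0.12,0,0],[0.0,-0.02,0.18,-7,0],[0.02,-0.07,0.195,-14,0],[0.03,-0.13,0.195,-14,0]]

```text
clock: 3.35
eef_pos: [0.4628, -0.3473, 0.2005]
tool_rot: [0.996, 0.089, 0.002, 0.002]
ft_force: [0.2, 0.3, -0.6]
grip_width: 0.0176
grasp_force: 59.0
```

>>> move_arm:
  moves:
    - [[0.012,-0.063,0,0,0],[0.012,-0.063,0,0,0],[0.012,-0.063,-0.04,0,0],[0.012,-0.063,-0.07,0,0],[0.012,-0.063,-0.07,0,0]]

```text
clock: 3.98
eef_pos: [0.4706, -0.4062, 0.1244]
tool_rot: [0.996, 0.088, -0.003, -0.003]
ft_force: [-0.5, 0.3, 0.5]
grip_width: 0.0179
grasp_force: 59.0
```

Run:
```python
from h import *
T,S=cam('top'),cam('side')
o=monitor.get_obs(); print(o['eef_pos'].round(4),o['grip_width'],R.from_quat(o['tool_rot']).as_matrix()[:,1].round(3),np.round(o['joint_pos'],2))
p=T['bgr'][190:310,350:500]
q=S['bgr'][100:260,290:440]
cv2.imwrite('pics/g2.png',np.hstack([cv2.resize(p,(400,320)),cv2.resize(q,(400,427))[:320]]) if 0 else cv2.resize(q,(600,600)))
```

```text
[ 0.4728 -0.4082  0.1282] 0.017752656839165045 [ 0.176 -0.984  0.   ] [-0.71  0.54  0.19  1.21 -0.    2.25]
```

View pics/g2.png

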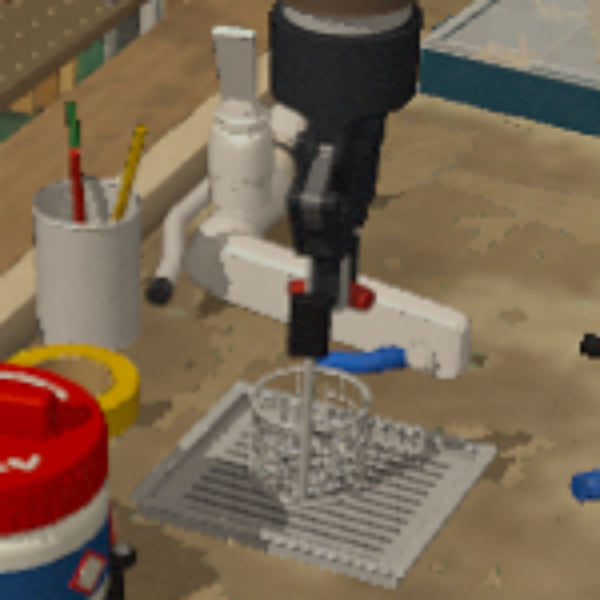

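>>> move_arm:
  moves:
    - [[0,0,-0.04,0,0],[0,0,-0.063,0,0],[0,0,-0.063,0,0],[0,0,-0.063,0,45],[0,0,-0.063,0,45]]

```text
clock: 4.7
eef_pos: [0.474, -0.4096, 0.0668]
tool_rot: [0.996, 0.088, 0.001, 0.002]
ft_force: [-0.6, 0.0, 0.6]
grip_width: 0.0386
grasp_force: 0.5
```

>>> move_arm:
  moves:
    - [[0,0,0.0,0,45],[0,0,0.05,0,60],[0,0,0.11,0,60],[0,0,0.14,0,60],[0,0,0.14,0,60]]

```text
clock: 5.32
eef_pos: [0.4742, -0.4099, 0.2086]
tool_rot: [0.996, 0.088, 0.003, 0.003]
ft_force: [0.2, -0.1, 1.3]
grip_width: 0.0511
grasp_force: 0.0
```

Run:
```python
from h import *
T,S=cam('top'),cam('side')
o=monitor.get_obs(); print(o['eef_pos'].round(4),o['grip_width'])
q=S['bgr'][100:260,290:440]
cv2.imwrite('pics/g3.png',cv2.resize(q,(600,600)))
a,b=near(T,blobs(brass(T)),(.43,.057,.01)),near(S,blobs(brass(S)),(.43,.057,.01))
print('aer',tri(T,ctr(a),S,ctr(b)))
k=near(T,blobs(red(T),400),(.58,-.22,.12));print('cap',cv2.minEnclosingCircle(k))
```

```text
[ 0.4725 -0.4084  0.2042] 0.05125648848501475
aer (array([0.43248433, 0.05872497, 0.01013504]), np.float64(0.0026383336750011215))
cap ((365.7749328613281, 212.7015380859375), 28.354158401489258)
```

View pics/g3.png

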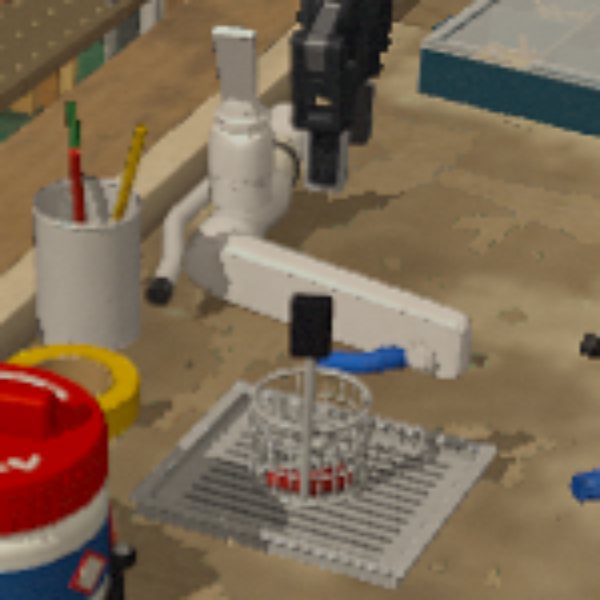

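>>> move_arm:
  moves:
    - [[-0.01,0.06,0.01,0,60],[-0.02,0.12,0.01,0,60],[-0.03,0.18,0.01,0,60],[-0.04,0.24,0,0,60],[-0.04,0.3,-0.02,0,60]]

```text
clock: 6.05
eef_pos: [0.4311, -0.1074, 0.1833]
tool_rot: [0.996, 0.088, -0.001, -0.0]
ft_force: [1.2, 1.2, -0.4]
grip_width: 0.0513
grasp_force: 0.0
```

>>> move_arm:
  moves:
    - [[0,0.06,-0.02,0,60],[0,0.12,-0.05,0,60],[0,0.167,-0.09,0,60],[0,0.167,-0.12,0,60],[0,0.167,-0.12,0,60]]

```text
clock: 6.68
eef_pos: [0.4283, 0.0579, 0.0612]
tool_rot: [0.996, 0.089, -0.005, 0.0]
ft_force: [0.0, -0.5, -0.3]
grip_width: 0.0513
grasp_force: 0.0
```

Run:
```python
from h import *
S=cam('side')
o=monitor.get_obs(); print(o['clock'],o['eef_pos'].round(4),o['grip_width'],R.from_quat(o['tool_rot']).as_matrix()[:,1].round(3))
```

```text
6.725 [0.4303 0.0575 0.063 ] 0.05122003381538311 [ 0.176 -0.984 -0.   ]
```

>>> move_arm:
  moves:
    - [[0.002,0.001,-0.05,0,60],[0.002,0.001,-0.057,0,60],[0.002,0.001,-0.057,0,0],[0.002,0.001,-0.057,0,0],[0.002,0.001,-0.057,0,0]]

```text
clock: 7.35
eef_pos: [0.436, 0.0585, 0.0095]
tool_rot: [0.996, 0.088, 0.002, 0.0]
ft_force: [-0.7, -1.1, 6.7]
grip_width: 0.0206
grasp_force: 58.8
```

>>> move_arm:
  moves:
    - [[0,0,0,0,0],[0,0,0.05,0,0],[0,0,0.11,0,0],[0,-0.05,0.16,0,0],[0.01,-0.11,0.19,0,0]]

```text
clock: 7.98
eef_pos: [0.444, -0.0402, 0.1952]
tool_rot: [0.996, 0.09, 0.003, 0.0]
ft_force: [1.4, -0.1, -0.7]
grip_width: 0.0203
grasp_force: 58.8
```

>>> move_arm:
  moves:
    - [[0.005,-0.06,0.01,0,0],[0.01,-0.12,0.01,0,0],[0.015,-0.18,0.01,0,0],[0.022,-0.24,0.01,0,0],[0.028,-0.3,0.01,0,0]]

```text
clock: 8.6
eef_pos: [0.4711, -0.342, 0.2026]
tool_rot: [0.996, 0.088, 0.001, 0.0]
ft_force: [0.5, 1.5, 0.6]
grip_width: 0.021
grasp_force: 58.8
```

>>> move_arm:
  moves:
    - [[0.0,-0.057,0,0,0],[0.0,-0.057,0,0,0],[0.0,-0.057,-0.04,0,0],[0,-0.057,-0.09,0,0],[0,-0.057,-0.09,0,0]]

```text
clock: 9.22
eef_pos: [0.4681, -0.3936, 0.1078]
tool_rot: [0.996, 0.088, -0.003, -0.004]
ft_force: [-0.4, 0.1, 0.7]
grip_width: 0.0205
grasp_force: 59.5
```

Run:
```python
from h import *
S=cam('side')
o=monitor.get_obs(); print(o['clock'],o['eef_pos'].round(4),o['grip_width'],o['grasp_force'])
q=S['bgr'][100:260,290:440]
cv2.imwrite('pics/g4.png',cv2.resize(q,(600,600)))
```

```text
9.275 [ 0.47   -0.3952  0.1109] 0.020492639076538623 59.64878976345062
```

View pics/g4.png

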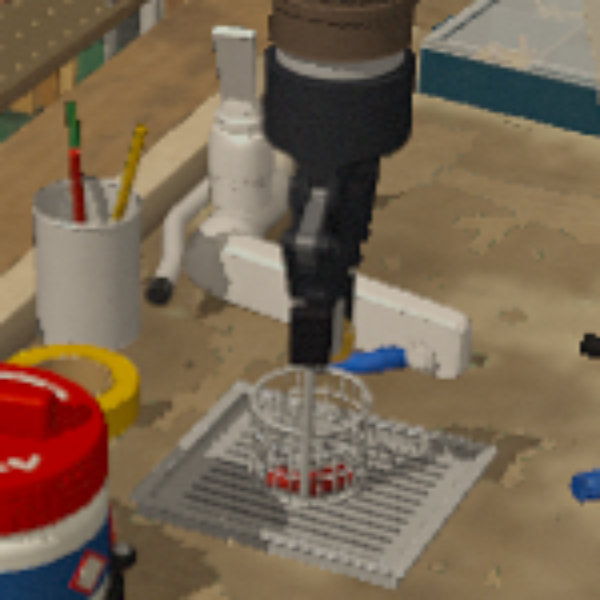

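>>> move_arm:
  moves:
    - [[0.005,-0.014,0,0,0],[0.005,-0.014,-0.03,0,0],[0.005,-0.014,-0.045,0,0],[0.005,-0.014,-0.045,0,45],[0.005,-0.014,-0.045,0,45]]

```text
clock: 9.9
eef_pos: [0.4768, -0.4114, 0.0682]
tool_rot: [0.996, 0.088, 0.001, 0.001]
ft_force: [-0.1, -0.1, -0.2]
grip_width: 0.0383
grasp_force: 0.0
```

>>> move_arm:
  moves:
    - [[0,0,0.0,0,45],[0,0,0.05,0,60],[0,0,0.11,0,60],[0,0,0.14,0,60],[0,0,0.14,0,60]]

```text
clock: 10.52
eef_pos: [0.4776, -0.4123, 0.2111]
tool_rot: [0.996, 0.088, 0.003, 0.003]
ft_force: [0.2, 0.0, -0.7]
grip_width: 0.0514
grasp_force: 0.0
```

Run:
```python
from h import *
S=cam('side');T=cam('top')
o=monitor.get_obs(); print(o['clock'],o['eef_pos'].round(4),np.round(o['joint_pos'],2))
q=S['bgr'][180:240,340:400]
p=T['bgr'][240:300,400:460]
for n,c in('T',T),('S',S): print(n,[ (ctr(k).round(0),cv2.contourArea(k)) for k in blobs(brass(c),8)])
cv2.imwrite('pics/g5.png',cv2.resize(np.hstack([q,p]),(800,400)))
k=near(T,blobs(red(T),400),(.58,-.22,.12));print('cap',cv2.minEnclosingCircle(k))
```

```text
10.625 [ 0.4759 -0.4108  0.2065] [-0.71  0.51  0.34  1.4   0.    2.25]
T [(array([173., 473.]), 84.0), (array([172., 389.]), 74.0), (array([176., 316.]), 218.5), (array([446., 266.]), 32.5), (array([299., 237.]), 17.0), (array([443., 194.]), 1020.0), (array([186., 163.]), 79.5), (array([374., 122.]), 67.5), (array([440., 105.]), 22.0), (array([516.,  96.]), 14.5), (array([459., 102.]), 33.5), (array([483.,  94.]), 12.5), (array([433.,  86.]), 10.0), (array([174., 111.]), 2660.0), (array([437.,  79.]), 14.5), (array([514.,  77.]), 49.0), (array([279., 108.]), 2717.0), (array([400.,  70.]), 35.5), (array([225., 101.]), 2893.5), (array([132.,  56.]), 18.5), (array([141.,  33.]), 41.0), (array([200.,  31.]), 15.0), (array([223.,  30.]), 8.0), (array([180.,  28.]), 47.0), (array([80., 28.]), 108.0), (array([68., 15.]), 223.0)]
S [(array([245., 471.]), 172.0), (array([134., 313.]), 9.5), (array([143., 293.]), 53.0), (array([458., 278.]), 687.5), (array([ 60., 321.]), 15171.0), (array([371., 220.]), 52.5), (array([102., 215.]), 23.5), (array([313., 200.]), 290.5), (array([134., 200.]), 29.5
[... 383 characters left out ...]
 (array([591., 110.]), 49.0), (array([220., 109.]), 57.0), (array([252., 108.]), 69.0), (array([271., 112.]), 222.5), (array([ 38., 128.]), 1275.5), (array([558., 100.]), 15.0), (array([289.,  94.]), 13.5), (array([255.,  94.]), 80.5), (array([91., 92.]), 59.0), (array([112.,  86.]), 15.0), (array([317., 129.]), 1842.5), (array([288.,  69.]), 38.0), (array([68., 58.]), 9.5), (array([103.,  51.]), 11.5), (array([199.,  51.]), 24.0), (array([261.,  43.]), 143.0), (array([10., 22.]), 137.0), (array([101.,  18.]), 26.0), (array([335.,  34.]), 324.0), (array([587.,  12.]), 1363.5), (array([36.,  7.]), 70.0), (array([8., 4.]), 66.0)]
cap ((365.7749328613281, 212.7015380859375), 28.354158401489258)
```

View pics/g5.png

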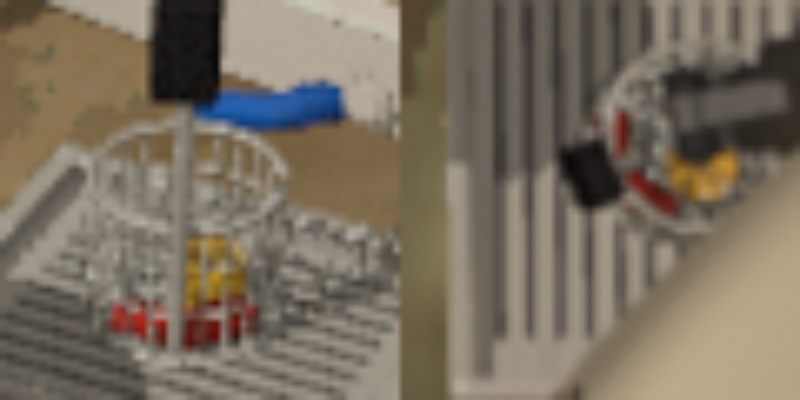

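>>> move_arm:
  moves:
    - [[0.03,0.05,0.01,0,60],[0.06,0.1,0,-1,60],[0.09,0.15,0,-1,60],[0.1,0.189,-0.01,-1,60],[0.1,0.189,-0.02,-1,60]]

```text
clock: 11.25
eef_pos: [0.5758, -0.2183, 0.184]
tool_rot: [0.997, 0.082, -0.002, -0.001]
ft_force: [-0.0, -0.7, -0.7]
grip_width: 0.0514
grasp_force: 0.0
```

>>> move_arm:
  moves:
    - [[0,0,-0.02,0,60],[0,0,-0.03,0,60],[0,0,-0.03,0,60]]

```text
clock: 11.62
eef_pos: [0.5746, -0.2223, 0.1547]
tool_rot: [0.997, 0.079, -0.002, -0.001]
ft_force: [-0.0, -0.4, -0.2]
grip_width: 0.0511
grasp_force: 0.0
```

Run:
```python
from h import *
S=cam('side');T=cam('top')
o=monitor.get_obs(); print(o['clock'],o['eef_pos'].round(4),np.round(o['joint_pos'],2),R.from_quat(o['tool_rot']).as_matrix()[:,1].round(3))
cv2.imwrite('pics/g6.png',np.hstack([cv2.resize(S['bgr'][140:290,220:360],(373,400)),cv2.resize(T['bgr'][300:480,380:560],(400,400))]))
```

```text
11.725 [ 0.5758 -0.2226  0.1566] [-0.37  0.51  0.21  1.27 -0.    2.61] [ 0.157 -0.988  0.   ]
```

View pics/g6.png

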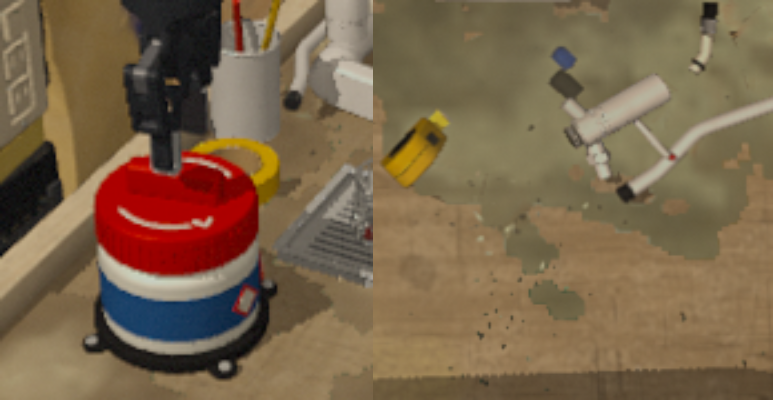

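>>> move_arm:
  moves:
    - [[0.001,0,-0.02,0,60],[0.001,0,-0.034,0,60],[0.001,0,-0.034,0,60]]

```text
clock: 12.1
eef_pos: [0.576, -0.2218, 0.1214]
tool_rot: [0.997, 0.079, -0.001, -0.001]
ft_force: [0.4, 0.2, -0.8]
grip_width: 0.0513
grasp_force: 0.0
```

>>> move_arm:
  moves:
    - [[0,0,0,0,0],[0,0,0,0,0],[0,0,0,0,0],[0,0,0,0,0],[0,0,0,0,0]]

```text
clock: 12.72
eef_pos: [0.5776, -0.2222, 0.1235]
tool_rot: [0.997, 0.079, 0.001, 0.0]
ft_force: [-0.7, -0.4, 4.9]
grip_width: 0.0169
grasp_force: 62.7
```

```bash
cat > st.py <<'E'
from h import *
o=monitor.get_obs(); y=R.from_quat(o['tool_rot']).as_matrix()[:,1]
print(o['clock'].round(2),'p',o['eef_pos'].round(4),'yaw',np.degrees(np.arctan2(y[1],y[0])).round(2),'F',np.round(o['ft_force'],1),'M',np.round(o['ft_torque'],2),'w',round(o['grip_width'],4),round(o['grasp_force'],1),'tilt',R.from_quat(o['tool_rot']).as_matrix()[:2,2].round(3))
E
python3 st.py
```

```text
Traceback (most recent call last):
  File "st.py", line 3, in <module>
    print(o['clock'].round(2),'p',o['eef_pos'].round(4),'yaw',np.degrees(np.arctan2(y[1],y[0])).round(2),'F',np.round(o['ft_force'],1),'M',np.round(o['ft_torque'],2),'w',round(o['grip_width'],4),round(o['grasp_force'],1),'tilt',R.from_quat(o['tool_rot']).as_matrix()[:2,2].round(3))
          ^^^^^^^^^^^^^^^^
AttributeError: 'float' object has no attribute 'round'
```

>>> move_arm:
  moves:
    - [[0,0,-0.003,0,0],[0,0,-0.006,0,0],[0,0,-0.006,0,0],[0,0,-0.006,0,0],[0,0,-0.006,0,0]]

```text
clock: 13.35
eef_pos: [0.5777, -0.2222, 0.1189]
tool_rot: [0.997, 0.079, 0.001, 0.001]
ft_force: [-2.8, 1.3, 11.3]
grip_width: 0.0167
grasp_force: 63.7
```

```bash
sed -i "s/o\['clock'\].round(2)/round(float(o['clock']),2)/" st.py; python3 st.py
```

```text
13.35 p [ 0.5777 -0.2222  0.1189] yaw -80.89 F [-2.8  1.3 11.3] M [ 0.27  0.65 -0.05] w 0.0167 63.7 tilt [ 0.003 -0.001]
```

>>> move_arm:
  moves:
    - [[0,0,-0.0015,0,0],[0,0,-0.0015,0,0],[0,0,-0.0015,0,0]]

```text
clock: 13.72
eef_pos: [0.5777, -0.2222, 0.1178]
tool_rot: [0.997, 0.079, 0.002, 0.001]
ft_force: [-3.0, 1.2, 13.2]
grip_width: 0.0164
grasp_force: 64.0
```

```bash
python3 st.py
```

```text
13.72 p [ 0.5777 -0.2222  0.1178] yaw -80.9 F [-3.   1.2 13.2] M [0.32 0.71 0.  ] w 0.0164 64.0 tilt [ 0.003 -0.001]
```

Pressed 5.7 mm. Now turn anticlockwise, watching the moment.

>>> move_arm:
  moves:
    - [[0,0,0,4,0],[0,0,0,8,0],[0,0,0,12,0],[0,0,0,12,0]]

```text
clock: 14.22
eef_pos: [0.5788, -0.2227, 0.1179]
tool_rot: [0.983, 0.183, 0.002, 0.002]
ft_force: [-0.5, -0.1, 11.7]
grip_width: 0.0167
grasp_force: 63.8
```

```bash
python3 st.py
```

```text
14.22 p [ 0.5788 -0.2227  0.1179] yaw -68.87 F [-0.5 -0.1 11.7] M [0.05 0.22 0.09] w 0.0167 63.8 tilt [ 0.005 -0.002]
```

>>> move_arm:
  moves:
    - [[0,0,0,8,0],[0,0,0,16,0],[0,0,0,24,0],[0,0,0,33,0],[0,0,0,33,0]]

```text
clock: 14.85
eef_pos: [0.5791, -0.2226, 0.1183]
tool_rot: [0.89, 0.455, 0.002, 0.002]
ft_force: [0.2, 0.4, 12.0]
grip_width: 0.0169
grasp_force: 64.0
```

```bash
python3 st.py
```

```text
14.85 p [ 0.5791 -0.2226  0.1183] yaw -35.81 F [ 0.2  0.4 12. ] M [0.11 0.2  0.28] w 0.0169 64.0 tilt [ 0.006 -0.002]
```

Turned 45°. Lift straight up in short steps.

>>> move_arm:
  moves:
    - [[0,0,0.004,0,0],[0,0,0.012,0,0],[0,0,0.025,0,0],[0,0,0.045,0,0],[0,0,0.07,0,0]]

```text
clock: 15.48
eef_pos: [0.5757, -0.2212, 0.1843]
tool_rot: [0.891, 0.455, -0.001, -0.002]
ft_force: [0.3, 0.4, -0.9]
grip_width: 0.0169
grasp_force: 62.0
```

Run:
```python
import st
from h import *
S=cam('side');T=cam('top')
print(monitor.get_obs()['eef_pos'].round(4))
cv2.imwrite('pics/g7.png',np.hstack([cv2.resize(S['bgr'][110:290,200:380],(400,400)),cv2.resize(T['bgr'][150:310,310:470],(400,400))]))
```

```text
15.47 p [ 0.5757 -0.2212  0.1843] yaw -35.89 F [ 0.3  0.4 -0.9] M [0.01 0.02 0.03] w 0.0169 62.0 tilt [-0.004  0.002]
[ 0.578  -0.2221  0.1876]
```

View pics/g7.png

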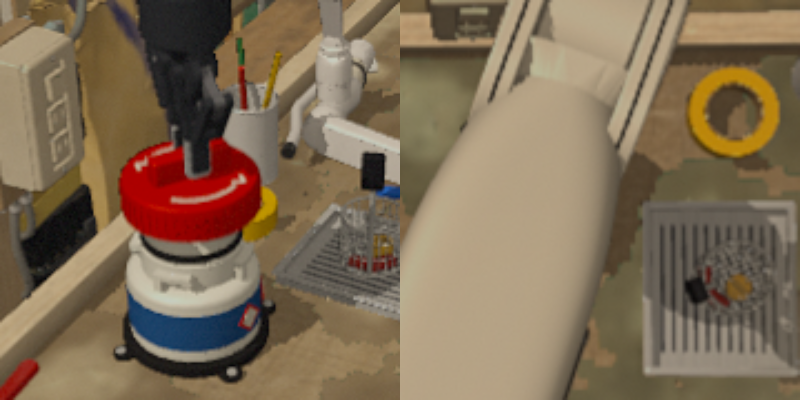

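>>> move_arm:
  moves:
    - [[-0.04,0.02,0.01,0,0],[-0.09,0.05,0.01,0,0],[-0.14,0.08,0,0,0],[-0.158,0.092,-0.03,0,0],[-0.158,0.092,-0.08,0,0]]

```text
clock: 16.2
eef_pos: [0.4179, -0.129, 0.1048]
tool_rot: [0.89, 0.455, 0.001, 0.001]
ft_force: [1.1, -1.2, -2.1]
grip_width: 0.0164
grasp_force: 62.1
```

>>> move_arm:
  moves:
    - [[0,0,-0.03,0,0],[0,0,-0.05,0,0],[0,0,-0.06,0,0],[0,0,-0.06,0,0]]

```text
clock: 16.7
eef_pos: [0.418, -0.1296, 0.0442]
tool_rot: [0.891, 0.455, -0.001, -0.001]
ft_force: [1.4, -0.3, -1.4]
grip_width: 0.0168
grasp_force: 62.1
```

```bash
python3 st.py
```

```text
16.7 p [ 0.418  -0.1296  0.0442] yaw -35.89 F [ 1.4 -0.3 -1.4] M [-0.01  0.03 -0.02] w 0.0168 62.1 tilt [-0.002  0.001]
```

>>> move_arm:
  moves:
    - [[0,0,-0.005,0,0],[0,0,-0.009,0,0],[0,0,-0.0095,0,0],[0,0,-0.0095,0,0]]

```text
clock: 17.2
eef_pos: [0.4191, -0.13, 0.0357]
tool_rot: [0.891, 0.455, 0.0, 0.0]
ft_force: [-0.3, 0.1, -1.3]
grip_width: 0.0167
grasp_force: 62.0
```

```bash
python3 st.py
```

```text
17.2 p [ 0.4191 -0.13    0.0357] yaw -35.89 F [-0.3  0.1 -1.3] M [-0.01  0.03 -0.01] w 0.0167 62.0 tilt [ 0. -0.]
```

>>> move_arm:
  moves:
    - [[0,0,-0.0012,0,0],[0,0,-0.0012,0,0],[0,0,-0.0012,0,60],[0,0,-0.0012,0,60],[0,0,-0.0012,0,60]]

```text
clock: 17.82
eef_pos: [0.419, -0.1299, 0.0342]
tool_rot: [0.891, 0.455, -0.0, -0.0]
ft_force: [0.7, 0.1, 0.4]
grip_width: 0.0511
grasp_force: 0.0
```

```bash
python3 st.py
```

```text
17.82 p [ 0.419  -0.1299  0.0342] yaw -35.89 F [0.7 0.1 0.4] M [ 0.05 -0.03  0.04] w 0.0511 0.0 tilt [-0.  0.]
```

>>> move_arm:
  moves:
    - [[0,0,0.06,0,60],[0,0,0.12,0,60],[0,0,0.18,-10,60],[0.01,-0.05,0.19,-20,60],[0.01,-0.1,0.19,-30,60]]

```text
clock: 18.45
eef_pos: [0.4307, -0.2312, 0.2263]
tool_rot: [0.978, 0.207, 0.002, 0.002]
ft_force: [0.1, 0.1, -0.5]
grip_width: 0.0511
grasp_force: 0.0
```

Run:
```python
from h import *
import st
T,S=cam('top'),cam('side')
a=near(T,blobs(black(T),15),(.461,-.351,.16)); b=near(S,blobs(black(S),15),(.461,-.351,.14))
print('tab',tri(T,ctr(a),S,ctr(b)),cv2.boundingRect(a),cv2.boundingRect(b),onz(T,*ctr(a),.158))
w=np.array([onz(T,u,v,.158)[:2] for u,v in a.reshape(-1,2)],np.float32)*1000
print(cv2.minAreaRect(w))
k=near(S,blobs(red(S),300),(.419,-.13,.03)); print('cap',cv2.boundingRect(k),proj(S,(.419,-.13,.02)),proj(S,(.419,-.13,.032)))
# basket rim in side view
h,s,v=hsv(S)
```

```text
18.45 p [ 0.4307 -0.2312  0.2263] yaw -66.09 F [ 0.1  0.1 -0.5] M [ 0.02 -0.04  0.01] w 0.0511 0.0 tilt [ 0.004 -0.002]
tab (array([ 0.49127097, -0.18249538,  0.24428374]), np.float64(0.04758257158795013)) (335, 199, 28, 51) (327, 174, 6, 7) [ 0.52358216 -0.17520522  0.158     ]
((542.26806640625, -170.8990020751953), (114.44972229003906, 39.22417449951172), 24.095407485961914)
cap (304, 278, 66, 55) (np.float64(338.5508086884383), np.float64(300.7933998763136)) (np.float64(338.6287906402242), np.float64(296.02237341026995))
```

Run:
```python
from h import *
T,S=cam('top'),cam('side')
for c,img,n in((T,None,'T'),(S,None,'S'),(T,'pics/top0.png','T0')):
    if img: c['bgr']=cv2.imread(img)
    q=np.array(proj(c,(.461,-.351,.15)))
    for k in blobs(black(c),15):
        if np.linalg.norm(ctr(k)-q)<15:
            print(n,ctr(k),cv2.boundingRect(k),cv2.contourArea(k),onz(c,*ctr(k),.150))
            w=np.array([onz(c,u,v,.155)[:2] for u,v in k.reshape(-1,2)],np.float32)*1000; print(cv2.minAreaRect(w))
```

```text
S [368.40126382 187.2906793 ] (363, 179, 10, 17) 105.5 [ 0.45155371 -0.33240003  0.15      ]
((450.80426025390625, -325.87359619140625), (17.74642562866211, 61.92766189575195), 23.127859115600586)
T0 [428.30976431 264.82154882] (424, 260, 9, 11) 49.5 [ 0.4590039 -0.3502223  0.15     ]
((458.8471984863281, -349.69464111328125), (19.2406063079834, 14.504071235656738), 29.58696937561035)
```

>>> move_arm:
  moves:
    - [[0.01,-0.06,0,-7,60],[0.029,-0.12,0,-7,60],[0.029,-0.12,-0.02,-7,60],[0.029,-0.12,-0.03,-7,60],[0.029,-0.12,-0.03,-7,60]]

```text
clock: 19.27
eef_pos: [0.4573, -0.348, 0.1933]
tool_rot: [0.989, 0.15, -0.001, -0.001]
ft_force: [0.3, -0.2, 0.2]
grip_width: 0.0512
grasp_force: 0.0
```

Run:
```python
from h import *
import st
S=cam('side');T=cam('top')
print(monitor.get_obs()['eef_pos'].round(4))
cv2.imwrite('pics/g8.png',np.hstack([cv2.resize(S['bgr'][150:250,320:420],(400,400)),cv2.resize(T['bgr'][220:300,390:470],(400,400))]))
```

```text
19.27 p [ 0.4573 -0.348   0.1933] yaw -72.77 F [ 0.3 -0.2  0.2] M [ 0.   -0.04 -0.02] w 0.0512 0.0 tilt [-0.002  0.002]
[ 0.4582 -0.3488  0.195 ]
```

View pics/g8.png

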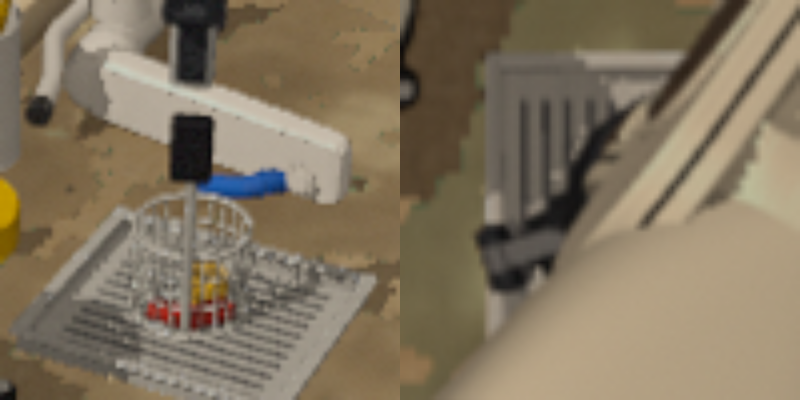

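>>> move_arm:
  moves:
    - [[0.002,-0.002,-0.03,0,60],[0.002,-0.002,-0.06,0,60],[0.002,-0.002,-0.066,0,60],[0.002,-0.002,-0.066,0,60]]

```text
clock: 19.88
eef_pos: [0.4603, -0.3518, 0.1293]
tool_rot: [0.989, 0.149, 0.0, 0.0]
ft_force: [-0.7, -0.4, 0.8]
grip_width: 0.0511
grasp_force: 0.0
```

>>> move_arm:
  moves:
    - [[0,0,0,0,0],[0,0,0,0,0],[0,0,0,0,0],[0,0,0,0,0],[0,0,0,0,0]]

```text
clock: 20.5
eef_pos: [0.4603, -0.3519, 0.1289]
tool_rot: [0.989, 0.149, 0.0, 0.0]
ft_force: [0.3, 2.5, 3.7]
grip_width: 0.0102
grasp_force: 60.8
```

```bash
python3 st.py
```

```text
20.5 p [ 0.4603 -0.3519  0.1289] yaw -72.88 F [0.3 2.5 3.7] M [ 0.31  0.05 -0.01] w 0.0102 60.8 tilt [ 0.001 -0.   ]
```

>>> move_arm:
  moves:
    - [[0,0,0.02,0,0],[0,0,0.05,0,0],[0,0,0.085,0,0],[0,0,0.12,0,0],[0,0,0.15,0,0]]

```text
clock: 21.12
eef_pos: [0.4597, -0.352, 0.2788]
tool_rot: [0.989, 0.149, -0.0, -0.0]
ft_force: [0.5, -0.5, -2.6]
grip_width: 0.0099
grasp_force: 60.0
```

>>> move_arm:
  moves:
    - [[0.02,0.036,0,0,0],[0.04,0.075,0,0,0],[0.06,0.11,0,0,0],[0.08,0.145,0,0,0],[0.1,0.18,0,0,0]]

```text
clock: 21.75
eef_pos: [0.5601, -0.1709, 0.2773]
tool_rot: [0.989, 0.149, -0.001, -0.0]
ft_force: [1.1, -0.4, -1.5]
grip_width: 0.0105
grasp_force: 59.9
```

Run:
```python
from h import *
import st
S=cam('side');T=cam('top')
o=monitor.get_obs();p=o['eef_pos'];print(p.round(4))
# expected rim centre / jar mouth in side view
x=-R.from_quat(o['tool_rot']).as_matrix()[:,1]
b=p-.055*x-np.array([0,0,.125])
print('basket',b.round(4),'rim px',[np.round(proj(S,b+np.array(q)),0) for q in((.033,0,.056),(-.033,0,.056),(0,.033,.056),(0,-.033,.056),(0,0,.0))])
cv2.imwrite('pics/g9.png',cv2.resize(S['bgr'][90:290,200:400],(600,600)))
```

```text
21.75 p [ 0.5601 -0.1709  0.2773] yaw -72.91 F [ 1.1 -0.4 -1.5] M [ 0.12 -0.01 -0.  ] w 0.0105 59.9 tilt [-0.002  0.   ]
[ 0.5613 -0.1684  0.277 ]
basket [ 0.5778 -0.2208  0.1518] rim px [array([270., 170.]), array([300., 177.]), array([277., 181.]), array([294., 166.]), array([286., 198.])]
```

View pics/g9.png

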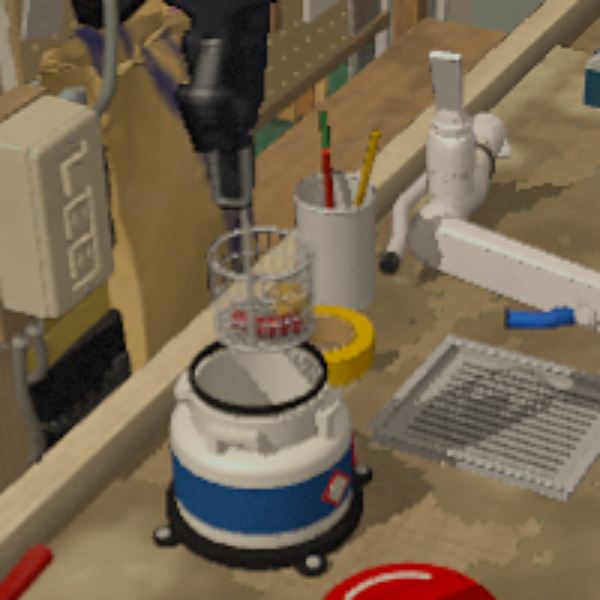

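>>> move_arm:
  moves:
    - [[0.002,0,-0.02,0,0],[0.002,0,-0.04,0,0],[0.002,0,-0.055,0,0],[0.002,0,-0.065,0,0],[0.002,0,-0.065,0,0]]

```text
clock: 22.48
eef_pos: [0.5614, -0.172, 0.2124]
tool_rot: [0.989, 0.149, -0.001, -0.0]
ft_force: [-0.3, 0.1, -2.3]
grip_width: 0.0104
grasp_force: 59.9
```

```bash
python3 st.py
```

```text
22.48 p [ 0.5614 -0.172   0.2124] yaw -72.91 F [-0.3  0.1 -2.3] M [0.16 0.02 0.04] w 0.0104 59.9 tilt [-0.002  0.   ]
```

>>> move_arm:
  moves:
    - [[0,0.001,-0.02,0,0],[0,0.001,-0.04,0,0],[0,0.001,-0.055,0,0],[0,0.001,-0.062,0,0],[0,0.001,-0.062,0,0]]

```text
clock: 23.1
eef_pos: [0.5619, -0.1709, 0.1512]
tool_rot: [0.989, 0.149, -0.0, -0.0]
ft_force: [0.8, -0.2, -2.1]
grip_width: 0.0102
grasp_force: 59.9
```

>>> move_arm:
  moves:
    - [[0,0,0,0,0],[0,0,0,0,0],[0,0,0,0,0],[0,0,0,0,0],[0,0,0,0,0]]

```text
clock: 23.72
eef_pos: [0.5619, -0.1709, 0.1513]
tool_rot: [0.989, 0.149, 0.0, 0.0]
ft_force: [-0.3, -0.1, -2.3]
grip_width: 0.0102
grasp_force: 60.0
```

>>> move_arm:
  moves:
    - [[0,0,0,0,0],[0,0,0,0,0],[0,0,0,0,0],[0,0,0,0,0],[0,0,0,0,0]]

```text
clock: 24.35
eef_pos: [0.5619, -0.1709, 0.1513]
tool_rot: [0.989, 0.149, -0.0, -0.0]
ft_force: [-0.7, -0.2, -2.1]
grip_width: 0.01
grasp_force: 60.0
```

>>> move_arm:
  moves:
    - [[0,0,0,0,0],[0,0,0,0,0],[0,0,0,0,0],[0,0,0,0,0],[0,0,0,0,0]]

```text
clock: 24.98
eef_pos: [0.562, -0.1709, 0.1513]
tool_rot: [0.989, 0.149, -0.0, -0.0]
ft_force: [0.8, 0.5, -2.4]
grip_width: 0.0101
grasp_force: 59.9
```

>>> move_arm:
  moves:
    - [[0,0,0,0,0],[0,0,0,0,0],[0,0,0,0,0],[0,0,0,0,0],[0,0,0,0,0]]

```text
clock: 25.6
eef_pos: [0.562, -0.1709, 0.1513]
tool_rot: [0.989, 0.149, -0.0, -0.0]
ft_force: [-0.1, 0.8, -1.9]
grip_width: 0.0103
grasp_force: 59.9
```

>>> move_arm:
  moves:
    - [[0,0,0,0,0],[0,0,0,0,0],[0,0,0,0,0],[0,0,0,0,0],[0,0,0,0,0]]

```text
clock: 26.22
eef_pos: [0.5619, -0.1709, 0.1513]
tool_rot: [0.989, 0.149, -0.0, -0.0]
ft_force: [0.6, -1.2, -2.5]
grip_width: 0.01
grasp_force: 59.9
```

>>> move_arm:
  moves:
    - [[0,0,0,0,0],[0,0,0,0,0],[0,0,0,0,0],[0,0,0,0,0],[0,0,0,0,0]]

```text
clock: 26.85
eef_pos: [0.5619, -0.1709, 0.1513]
tool_rot: [0.989, 0.149, -0.0, -0.0]
ft_force: [0.4, -0.3, -1.9]
grip_width: 0.01
grasp_force: 60.0
```

```bash
python3 st.py
```

```text
26.85 p [ 0.5619 -0.1709  0.1513] yaw -72.89 F [ 0.4 -0.3 -1.9] M [ 0.1   0.01 -0.04] w 0.01 60.0 tilt [-0.  0.]
```

Held 3.75 s dipped. Raise and return to the tray.

>>> move_arm:
  moves:
    - [[0,0,0.025,0,0],[0,0,0.06,0,0],[0,0,0.095,0,0],[0,0,0.127,0,0],[0,0,0.127,0,0]]

```text
clock: 27.48
eef_pos: [0.5636, -0.1714, 0.2813]
tool_rot: [0.989, 0.149, 0.003, 0.001]
ft_force: [0.1, 0.3, -1.5]
grip_width: 0.0101
grasp_force: 59.9
```

>>> move_arm:
  moves:
    - [[-0.02,-0.036,0,0,0],[-0.04,-0.075,0,0,0],[-0.065,-0.115,0,0,0],[-0.09,-0.155,0,0,0],[-0.102,-0.181,0,0,0]]

```text
clock: 28.1
eef_pos: [0.4578, -0.3532, 0.276]
tool_rot: [0.989, 0.148, -0.001, -0.001]
ft_force: [1.3, 0.2, -1.9]
grip_width: 0.0107
grasp_force: 60.0
```

>>> move_arm:
  moves:
    - [[0,0,-0.02,0,0],[0,0,-0.05,0,0],[0,0,-0.085,0,0],[0,0,-0.115,0,0],[0,0,-0.14,0,0]]

```text
clock: 28.72
eef_pos: [0.4583, -0.3507, 0.1346]
tool_rot: [0.989, 0.149, -0.002, -0.002]
ft_force: [0.4, -0.8, -2.0]
grip_width: 0.0099
grasp_force: 59.9
```

```bash
python3 st.py
```

```text
28.73 p [ 0.4583 -0.3507  0.1346] yaw -72.89 F [ 0.4 -0.8 -2. ] M [0.07 0.02 0.01] w 0.0099 59.9 tilt [-0.004  0.003]
```

>>> move_arm:
  moves:
    - [[0,0,-0.005,0,0],[0,0,-0.007,0,0],[0,0,-0.008,0,0],[0,0,-0.008,0,0]]

```text
clock: 29.22
eef_pos: [0.4604, -0.3523, 0.1311]
tool_rot: [0.989, 0.149, 0.001, 0.001]
ft_force: [-0.0, 1.2, -0.8]
grip_width: 0.0099
grasp_force: 60.0
```

```bash
python3 st.py
```

```text
29.23 p [ 0.4604 -0.3523  0.1311] yaw -72.89 F [-0.   1.2 -0.8] M [0.07 0.01 0.01] w 0.0099 60.0 tilt [ 0.001 -0.001]
```

>>> move_arm:
  moves:
    - [[0,0,-0.0015,0,0],[0,0,-0.0025,0,0],[0,0,-0.0025,0,0]]

```text
clock: 29.6
eef_pos: [0.4604, -0.3519, 0.1289]
tool_rot: [0.989, 0.149, 0.001, 0.0]
ft_force: [-1.0, 2.4, 4.3]
grip_width: 0.0103
grasp_force: 61.0
```

```bash
python3 st.py
```

```text
29.6 p [ 0.4604 -0.3519  0.1289] yaw -72.88 F [-1.   2.4  4.3] M [0.36 0.19 0.03] w 0.0103 61.0 tilt [ 0.001 -0.001]
```

Basket is standing on the tray again (support force 4 N). Release and go up, then check.

>>> move_arm:
  moves:
    - [[0,0,0,0,60],[0,0,0,0,60],[0,0,0,0,60],[0,0,0.03,0,60],[0,0,0.08,0,60]]

```text
clock: 30.22
eef_pos: [0.4587, -0.3511, 0.2063]
tool_rot: [0.989, 0.149, -0.002, -0.002]
ft_force: [1.8, -0.4, 0.2]
grip_width: 0.0509
grasp_force: 0.0
```

>>> move_arm:
  moves:
    - [[0,0.05,0.01,9,60],[-0.01,0.11,0.01,18,60],[-0.03,0.17,0,27,60],[-0.041,0.222,-0.02,37,60],[-0.041,0.222,-0.05,37,60]]

```text
clock: 30.85
eef_pos: [0.4186, -0.1271, 0.1582]
tool_rot: [0.889, 0.458, 0.001, 0.001]
ft_force: [1.6, -0.9, 0.2]
grip_width: 0.0512
grasp_force: 0.0
```

Run:
```python
from h import *
import st
S=cam('side');T=cam('top')
print(monitor.get_obs()['eef_pos'].round(4))
k=near(S,blobs(red(S),300),(.419,-.13,.03)); print('cap',cv2.boundingRect(k))
cv2.imwrite('pics/g10.png',np.hstack([cv2.resize(S['bgr'][240:350,280:390],(400,400)),cv2.resize(S['bgr'][160:260,320:420],(400,400))]))
```

```text
30.85 p [ 0.4186 -0.1271  0.1582] yaw -35.55 F [ 1.6 -0.9  0.2] M [-0.02 -0.04  0.05] w 0.0512 0.0 tilt [ 0.002 -0.   ]
[ 0.4166 -0.1283  0.1555]
cap (304, 278, 66, 55)
```

View pics/g10.png

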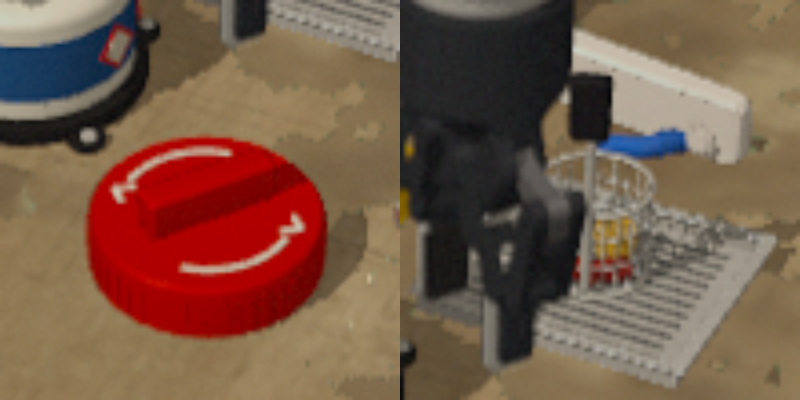

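>>> move_arm:
  moves:
    - [[0.001,-0.002,-0.05,-0.3,60],[0.001,-0.002,-0.1,-0.3,60],[0.001,-0.002,-0.117,-0.3,60],[0.001,-0.002,-0.117,-0.3,60]]

```text
clock: 31.45
eef_pos: [0.4195, -0.1324, 0.0402]
tool_rot: [0.892, 0.452, -0.001, -0.001]
ft_force: [-0.5, -0.4, 0.2]
grip_width: 0.0509
grasp_force: 0.0
```

```bash
python3 st.py
```

```text
31.45 p [ 0.4195 -0.1324  0.0402] yaw -36.27 F [-0.5 -0.4  0.2] M [-0.06 -0.    0.02] w 0.0509 0.0 tilt [-0.002  0.001]
```

>>> move_arm:
  moves:
    - [[-0.0005,0.0023,-0.003,0.4,60],[-0.0005,0.0023,-0.0055,0.4,60],[-0.0005,0.0023,-0.0055,0.4,60]]

```text
clock: 31.82
eef_pos: [0.4199, -0.1298, 0.0359]
tool_rot: [0.89, 0.456, 0.0, 0.0]
ft_force: [1.1, -0.7, 0.2]
grip_width: 0.0515
grasp_force: 0.0
```

```bash
python3 st.py
```

```text
31.82 p [ 0.4199 -0.1298  0.0359] yaw -35.79 F [ 1.1 -0.7  0.2] M [ 0.02  0.05 -0.02] w 0.0515 0.0 tilt [ 0.001 -0.   ]
```

>>> move_arm:
  moves:
    - [[-0.0008,0,-0.001,0,0],[-0.0008,0,-0.001,0,0],[-0.0008,0,-0.001,0,0],[-0.0008,0,-0.001,0,0],[-0.0008,0,-0.001,0,0]]

```text
clock: 32.45
eef_pos: [0.4188, -0.1296, 0.0346]
tool_rot: [0.89, 0.456, 0.0, 0.0]
ft_force: [-1.6, 0.3, 4.9]
grip_width: 0.0168
grasp_force: 59.9
```

```bash
python3 st.py
```

```text
32.45 p [ 0.4188 -0.1296  0.0346] yaw -35.79 F [-1.6  0.3  4.9] M [ 0.11  0.3  -0.04] w 0.0168 59.9 tilt [ 0. -0.]
```

>>> move_arm:
  moves:
    - [[0,0,0.05,0,0],[0,0,0.1,0,0],[0,0,0.155,0,0],[0.03,-0.02,0.16,0,0],[0.07,-0.04,0.16,0,0]]

```text
clock: 33.08
eef_pos: [0.4897, -0.1701, 0.1958]
tool_rot: [0.89, 0.456, 0.001, 0.001]
ft_force: [0.6, -0.6, -0.9]
grip_width: 0.0169
grasp_force: 59.1
```

>>> move_arm:
  moves:
    - [[0.045,-0.025,0,0,0],[0.0895,-0.0525,0,0,0],[0.0895,-0.0525,0,0,0],[0.0895,-0.0525,-0.02,0,0],[0.0895,-0.0525,-0.02,0,0]]

```text
clock: 33.7
eef_pos: [0.576, -0.2211, 0.1721]
tool_rot: [0.89, 0.456, -0.002, -0.002]
ft_force: [-0.2, 0.3, 0.0]
grip_width: 0.0165
grasp_force: 59.3
```

```bash
python3 st.py; python3 -c "
from h import *
cam('top');import st"
```

```text
33.7 p [ 0.576  -0.2211  0.1721] yaw -35.79 F [-0.2  0.3  0. ] M [-0.02  0.04 -0.02] w 0.0165 59.3 tilt [-0.005  0.002]
33.75 p [ 0.5766 -0.2214  0.1734] yaw -35.78 F [ 0.4  1.4 -0.9] M [-0.01 -0.02  0.06] w 0.0163 59.3 tilt [-0.003  0.001]
```

>>> move_arm:
  moves:
    - [[0,0,-0.015,0,0],[0,0,-0.027,0,0],[0,0,-0.028,0,0],[0,0,-0.028,0,0]]

```text
clock: 34.25
eef_pos: [0.578, -0.222, 0.1463]
tool_rot: [0.89, 0.456, -0.0, -0.0]
ft_force: [0.3, -0.4, -0.8]
grip_width: 0.0165
grasp_force: 59.2
```

```bash
python3 st.py
```

```text
34.25 p [ 0.578  -0.222   0.1463] yaw -35.79 F [ 0.3 -0.4 -0.8] M [ 0.01 -0.01  0.02] w 0.0165 59.2 tilt [-0.  0.]
```

>>> move_arm:
  moves:
    - [[0.0003,-0.0003,-0.006,0,0],[0.0003,-0.0003,-0.012,0,0],[0.0003,-0.0003,-0.018,0,0],[0.0003,-0.0003,-0.018,0,0]]

```text
clock: 34.75
eef_pos: [0.578, -0.2224, 0.1274]
tool_rot: [0.89, 0.456, -0.001, -0.0]
ft_force: [-0.5, -0.8, -0.5]
grip_width: 0.0167
grasp_force: 59.2
```

```bash
python3 st.py
```

```text
34.75 p [ 0.578  -0.2224  0.1274] yaw -35.8 F [-0.5 -0.8 -0.5] M [-0.03  0.01  0.02] w 0.0167 59.2 tilt [-0.001  0.   ]
```

>>> move_arm:
  moves:
    - [[0,0,-0.004,0,0],[0,0,-0.008,0,0],[0,0,-0.011,0,0],[0,0,-0.011,0,0]]

```text
clock: 35.25
eef_pos: [0.5788, -0.2225, 0.1194]
tool_rot: [0.89, 0.456, 0.001, 0.001]
ft_force: [-3.2, 0.9, 10.8]
grip_width: 0.0168
grasp_force: 60.7
```

```bash
python3 st.py
```

```text
35.25 p [ 0.5788 -0.2225  0.1194] yaw -35.79 F [-3.2  0.9 10.8] M [ 0.31  0.86 -0.01] w 0.0168 60.7 tilt [ 0.002 -0.001]
```

>>> move_arm:
  moves:
    - [[-0.0004,0,-0.0015,0,0],[-0.0004,0,-0.0028,0,0],[-0.0004,0,-0.0028,0,0],[-0.0004,0,-0.0028,0,0]]

```text
clock: 35.75
eef_pos: [0.5788, -0.2225, 0.1176]
tool_rot: [0.89, 0.456, 0.001, 0.001]
ft_force: [-3.4, 0.7, 12.8]
grip_width: 0.017
grasp_force: 61.1
```

```bash
python3 st.py
```

```text
35.75 p [ 0.5788 -0.2225  0.1176] yaw -35.78 F [-3.4  0.7 12.8] M [ 0.48  0.95 -0.04] w 0.017 61.1 tilt [ 0.003 -0.001]
```

>>> move_arm:
  moves:
    - [[0,0,-0.0006,0,0],[0,0,-0.0006,0,0],[0,0,-0.0006,-4,0],[0,0,-0.0006,-9,0],[0,0,-0.0006,-9,0]]

```text
clock: 36.38
eef_pos: [0.5803, -0.2233, 0.1177]
tool_rot: [0.923, 0.384, 0.003, 0.003]
ft_force: [-1.4, 0.6, 11.5]
grip_width: 0.0167
grasp_force: 61.1
```

```bash
python3 st.py
```

```text
36.38 p [ 0.5803 -0.2233  0.1177] yaw -44.84 F [-1.4  0.6 11.5] M [ 0.14  0.5  -0.18] w 0.0167 61.1 tilt [ 0.007 -0.003]
```

>>> move_arm:
  moves:
    - [[-0.001,0.0003,-0.0008,0,0],[-0.001,0.0003,-0.0008,0,0],[-0.001,0.0003,-0.0008,0,0]]

```text
clock: 36.75
eef_pos: [0.5801, -0.2233, 0.1173]
tool_rot: [0.923, 0.384, 0.003, 0.003]
ft_force: [0.8, -1.0, 13.6]
grip_width: 0.0168
grasp_force: 61.2
```

```bash
python3 st.py
```

```text
36.75 p [ 0.5801 -0.2233  0.1173] yaw -44.82 F [ 0.8 -1.  13.6] M [ 0.1   0.21 -0.14] w 0.0168 61.2 tilt [ 0.009 -0.003]
```

>>> move_arm:
  moves:
    - [[0,0,0,-7,0],[0,0,0,-14,0],[0,0,0,-21,0],[0,0,0,-21,0]]

```text
clock: 37.25
eef_pos: [0.5796, -0.2229, 0.1169]
tool_rot: [0.978, 0.209, 0.003, 0.002]
ft_force: [0.1, 0.4, 11.5]
grip_width: 0.017
grasp_force: 61.1
```

```bash
python3 st.py
```

```text
37.25 p [ 0.5796 -0.2229  0.1169] yaw -65.85 F [ 0.1  0.4 11.5] M [ 0.21  0.36 -0.22] w 0.017 61.1 tilt [ 0.007 -0.002]
```

>>> move_arm:
  moves:
    - [[0,0,0,-5,0],[0,0,0,-10,0],[0,0,0,-15,0],[0,0,0,-15,0]]

```text
clock: 37.75
eef_pos: [0.5788, -0.2231, 0.1171]
tool_rot: [0.997, 0.08, 0.003, 0.002]
ft_force: [-2.4, -1.2, 14.6]
grip_width: 0.0166
grasp_force: 61.3
```

```bash
python3 st.py
```

```text
37.75 p [ 0.5788 -0.2231  0.1171] yaw -80.81 F [-2.4 -1.2 14.6] M [0.11 0.71 0.03] w 0.0166 61.3 tilt [ 0.006 -0.003]
```

>>> move_arm:
  moves:
    - [[-0.001,0.0008,0.003,0,0],[-0.001,0.0008,0.006,0,0],[-0.001,0.0008,0.008,0,0],[-0.001,0.0008,0.008,0,0]]

```text
clock: 38.25
eef_pos: [0.5775, -0.222, 0.1224]
tool_rot: [0.997, 0.08, 0.002, 0.001]
ft_force: [2.5, -0.8, 5.4]
grip_width: 0.0167
grasp_force: 60.1
```

```bash
python3 st.py
```

```text
38.25 p [ 0.5775 -0.222   0.1224] yaw -80.8 F [ 2.5 -0.8  5.4] M [-0.17 -0.14 -0.02] w 0.0167 60.1 tilt [ 0.004 -0.002]
```

>>> move_arm:
  moves:
    - [[0,0,0.001,0,0],[0,0,0.002,0,0],[0,0,0.002,0,0]]

```text
clock: 38.62
eef_pos: [0.577, -0.2217, 0.1227]
tool_rot: [0.997, 0.08, 0.001, 0.0]
ft_force: [4.1, -3.0, -1.7]
grip_width: 0.0169
grasp_force: 59.4
```

```bash
python3 st.py
```

```text
38.62 p [ 0.577  -0.2217  0.1227] yaw -80.79 F [ 4.1 -3.  -1.7] M [-0.5  -0.94 -0.  ] w 0.0169 59.4 tilt [ 0.001 -0.001]
```

Force drops from +5 to −2 N with no rise: the tabs hold, it is locked. Release.

>>> move_arm:
  moves:
    - [[0.0005,-0.0005,0,0,60],[0.0005,-0.0005,0,0,60],[0.0005,-0.0005,0,0,60],[0.0005,-0.0005,0.03,0,60],[0.0005,-0.0005,0.08,0,60]]

```text
clock: 39.25
eef_pos: [0.5747, -0.221, 0.2014]
tool_rot: [0.997, 0.08, -0.003, -0.001]
ft_force: [1.2, -0.6, -0.2]
grip_width: 0.0514
grasp_force: 0.0
```

>>> move_arm:
  moves:
    - [[-0.05,0,0.03,0,60],[-0.11,0,0.05,0,60],[-0.17,0.02,0.05,0,60],[-0.23,0.06,0.05,0,60],[-0.25,0.1,0.05,0,60]]

```text
clock: 39.88
eef_pos: [0.3239, -0.121, 0.2531]
tool_rot: [0.997, 0.079, 0.0, -0.0]
ft_force: [1.0, 1.2, 0.5]
grip_width: 0.0512
grasp_force: 0.0
```

Run:
```python
from h import *
S=cam('side'); S0=dict(S); S0['bgr']=cv2.imread('pics/side0.png')
for c in(S0,S):
    k=near(c,blobs(red(c),300),(.577,-.222,.12)); print('cap',cv2.boundingRect(k),ctr(k))
    print([ (ctr(k).round(1),cv2.contourArea(k)) for k in blobs(brass(c)|red(c),5) if np.linalg.norm(ctr(k)-[370,220])<25])
d=cv2.absdiff(S['bgr'],S0['bgr'])[195:285,250:320]; print('cap diff',d.mean().round(2))
T=cam('top');T0=cv2.imread('pics/top0.png'); print('top cap diff',cv2.absdiff(T['bgr'],T0)[180:245,335:395].mean().round(2))
print([(ctr(k).round(1),cv2.contourArea(k)) for k in blobs(brass(T)|red(T),5) if np.linalg.norm(ctr(k)-[445,262])<20])
```

```text
cap (255, 196, 62, 47) [285.74703297 219.41677656]
[]
cap (255, 197, 62, 46) [285.86665192 219.6178682 ]
[(array([361.1, 225.2]), 23.0), (array([373.9, 222.6]), 84.0)]
cap diff 4.18
top cap diff 4.05
[(array([445.4, 268.6]), 77.0), (array([435.2, 258.3]), 20.0)]
```

Cap back to its locked picture, parts in the basket in the tray.

```bash
python3 -c "
from h import *
print(job.job_done())"
```

```text
the job is handed in; nothing more can be done
None
```

The job is handed in at about 40 s: the red elbow and one aerator (the only tap parts I found on the bench) were dipped for over 3 s and are back in the drip tray in the basket, and the cap is back on and locked (it did not lift when pulled up).

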